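Index a paper tube under the ring light and hold a borescope in it

ROBOT

A 7-joint arm with a two-finger parallel gripper is mounted at the origin on the work surface. World frame = base frame: x ahead of the robot, y to its left, z up, the work surface at z = 0. Lengths are in m, angles in rad, forces in N, time in s.
With the tool pointing down it reaches from about 0.4 to 0.9 m from the base axis. Payload 5.5 kg.
Tool frame: the origin (TCP) lies midway between the tips of the shut fingers; the grasp point (between the pads) lies 19 mm behind it (manip.grip_depth is the distance from the TCP to the grasp point, in m); z points along the fingers, y is the line along which they close (so a half turn about z gives the same grasp; the last joint's range is limited). The gripper opens to 92 mm and grips with 3 to 60 N. Pads are 19 mm wide; open, the fingers measure 130 mm over their backs; the gripper's body (75 mm by 190 mm) begins 47 mm behind the grasp point.
Start: joints at [-0.869, 0.501, -0.427, 1.55, 0.221, 1.138, -0.21], TCP at [0.276, 0.588, 0.227] pointing down, gripper open.
Joint ranges: [-2.88, 2.88], [-0.31, 2.03], [-1.54, 1.56], [0.2, 2.42], [-1.41, 4.55], [0.19, 2.02], [-2.57, 2.57]. Speed limits (rad/s): [2.57, 2.57, 3.14, 3.14, 3.14, 3.14, 3.14].

INTERFACE

Orientations are given as a unit quaternion [x, y, z, w].
In Python, from bench import manip, effector, viewer gives the robot as it stands. Calls block until the motion is done:
- manip.move_pose(position, orientation): joint-space move of the TCP to a pose.
- manip.servo_line(position, ori=None, vel=0.15): straight line of the TCP; ori=None keeps the orientation; vel is the mean speed in m/s.
- manip.movej(angles): joint-space move.
- effector.open_jaws() and effector.close(f_grip=None): open the fingers fully, or close them until they stop; f_grip is the grip in N (None keeps the last).
- manip.sleep(seconds).
- manip.solve_ik(position, orientation): joint angles nearest the present ones, or None.
- viewer.get_image(name): name is "scene" or "top" or "wrist"; returns the picture (400x640x3 uint8, red, green, blue); there is no depth.
- viewer.get_calibration(name): a dict with "vfov" (degrees; the focal length in pixels is half the picture's height over the tangent of half this angle, whatever the lens; pixels are square), "cx", "cy" (the principal point, pixels), "eye" and "attitude" of the camera in the world. Camera axes: x right, y down, z forward; pixel columns grow to the right and rows downward; lengths in m; the calibration is good to about 2 mm. The wrist camera is an equidistant fisheye: a pixel r from the principal point sees the ray r / f radians off the axis. A picture is of the moment at which its call begins: read the wrist's pose just before it. get_calibration takes no time and is no camera call; for the wrist camera it gives the pose at the moment of the call.
A pose or a line that the arm cannot do raises manip.PlanningError and nothing moves.
- manip.hand_in(): hands the job in; it is judged then, once.
Readings, each from a call of its own:
- manip.current_clock(): time.
- manip.current_q(): joint angles.
- manip.current_joint_velocities(): joint speeds.
- manip.current_tau(): joint torques, N m.
- manip.current_tool_pos(): TCP position.
- manip.current_tcp_rot(): TCP orientation.
- manip.current_force(): force on the tool from outside, world axes, zero at the start.
- manip.current_wrist_torque(): the same for the moment, N m.
- manip.current_finger_gap(): finger opening in m.
- manip.current_gripper_force(): force on a finger pad.
Only numpy, scipy, OpenCV 4.12 (cv2) and the standard library are available. Lean on these libraries where they do the work, as an engineer would, in place of code of your own. Each camera call takes 0.05 s, during which the arm holds its last target. There are 200 camera calls.

TASK

Only one of the paper tubes on the indexing dial is still open. Turn the knobbed dial one click so that the open tube sits under the ring light, leaving the tubes standing in their nests and the other things on the bench alone. Then take the borescope from its stand, lower its rod straight down through the middle of the ring light into the tube without touching the light or the tube, and finish still holding it there, upright, centred and still, with the tip about 15 mm above the inside of the tube's bottom.

Things in the scene. Friction and masses are not known exactly. Their poses are not given: they have to be found in the camera images.
- fixture: Indexing fixture, fixed to the bench. Origin on the bench at the dial's axis; x points from the axis to the post and ring light, z up. Aluminium dial 270 mm across, top 35 mm above the bench; six nests (four 12 mm dowels each) centred 85 mm from the axis at 0, 60 ... 300 degrees from x; 120, 180, 240 are empty. The light's post (20 x 24 mm, 152 mm high) stands on x, 172 mm from the axis.
- dial (a joint): Angle of the dial (rad), anticlockwise seen from above is positive, 0 at the start. A spring detent holds it at every 60 degrees (1.047 rad); pushing it off a click takes about 4 to 5 N at a knob; let go clearly past half way (34 degrees or more), it pulls itself into the next click, and short of half way, back.
- knob_a (a point): Centre of one of the dial's six index knobs, 83 mm above the bench; turns with the dial. Each is a black round knob, diameter 20 mm, from 70 to 95 mm above the bench, on a 12 mm post; they stand 120 mm from the axis, at 30, 90, 150, 210, 270 and 330 degrees from fixture x when the dial reads 0. This one starts at 150.
- knob_b (a point): Centre of the index knob that starts at 210 degrees (-150), like knob_a.
- light: Black ring light on the fixture's post, fixed: 68 mm outside diameter, 14 mm thick, with an upright 24 mm hole through the middle; a 20 mm wide arm joins it to the post. Origin at the centre of the hole on the underside, 127 mm above the bench; z up.
- light_hole (a point): Centre of the ring light's hole at its top face, 141 mm above the bench.
- tube_open: The open white paper tube, standing loose in a dial nest next to the light (on either side, 60 or -60 degrees): outside diameter 44 mm, inside 40 mm, 80 mm high, closed at the bottom by a 3 mm thick disc, open at the top (brown inside). Origin at the centre of its underside; z up. Its rim is 115 mm above the bench.
- tube_capped_a: A white paper tube of the same size, closed by a white cap (84 mm high in all), loose in the nest on the other side of the light. Origin at the centre of its underside.
- tube_capped_b: Another capped tube of the same size, loose in the nest under the light at the start. Origin at the centre of its underside.
- scope: Rigid borescope, about 160 g, loose, hanging upright in its stand. A straight steel rod, diameter 8 mm and 110 mm long, below a grey handle that is a block 24 mm (x) by 32 mm (y), 66 mm high, from 110 to 176 mm above the tip, with a 4 mm rubber cap on top. Origin at the tip of the rod, on its axis; z up along the rod. In the stand the tip is 14 mm above the bench. Its yaw varies.
- scope_tip (a point): Tip of the borescope's rod, on the axis.
- scope_rod (a point): Point on the rod's axis, 80 mm above the tip.
- stand: Borescope stand, fixed to the bench: base 90 mm across and 10 mm high, and an upright pipe, 29 mm across with a 13 mm hole, up to 124 mm above the bench; the handle rests on the pipe's rim with the rod inside. Origin at the centre of the underside.
- carton: Bystander: small open carton of caps, 100 x 85 x 50 mm. Origin at the centre of its underside.
- glue: Bystander: white glue bottle with a pointed nozzle, 50 mm across, 132 mm high. Origin at the centre of its underside.
- tube_long: Bystander: long open paper tube standing on the bench, 44 mm across, 140 mm high. Origin at the centre of its underside.
Things that resemble listed ones, but are neither listed nor needed, are in the scene too. There is more than one size of the scope; the job needs the middle-sized.

How it is judged:
By the outcome, as a careful person would: the job done as asked, in the order asked, and still so for the second after the job is handed in, while the arm keeps its last pose, push and grip.
It also fails if it takes over 59 s, if anything falls off the work surface, if the arm or the gripper's body presses on something with over 40 N, if the wrist force passes 120 N, or if a joint passes its speed limit or range.

## Working session

There is one attempt and no reset: what is moved stays moved. The work goes in short steps, each a Python script; the robot and the scene stay as the last script left them, time stands still between calls to the robot, and variables do not carry over. Pictures are saved under pics/ and viewed, at most 10 in all, crops included, and the job is handed in when it is done.

```bash
mkdir -p pics; ls
python3 - <<'E'
from bench import manip, effector, viewer
import cv2,numpy as np
for n in ["scene","top"]:
    im=viewer.get_image(n); cv2.imwrite(f"pics/{n}0.png",im[:,:,::-1])
    print(n,viewer.get_calibration(n))
print(viewer.get_calibration("wrist"))
print(manip.current_clock(),manip.current_tool_pos(),manip.current_tcp_rot(),manip.grip_depth)
E
```

```text
pics
scene {'vfov': 46.0907236867162, 'cx': 319.6448645387956, 'cy': 198.13864257318275, 'eye': array([0.84465677, 0.39478754, 0.92400474]), 'attitude': array([ 0.28995646,  0.91643291, -0.26203142, -0.08611335])}
top {'vfov': 57.781882138391666, 'cx': 321.20045422725025, 'cy': 205.35485964770695, 'eye': array([0.45244332, 0.01321318, 1.0544854 ]), 'attitude': array([-0.69982123,  0.71212343, -0.04424029,  0.03425291])}
{'vfov': 65.70646984690485, 'cx': 317.2604023315683, 'cy': 201.40171789354767, 'eye': array([0.21604211, 0.61708419, 0.38346273]), 'attitude': array([0.83711595, 0.53224951, 0.06713198, 0.10696098])}
0.1 [0.27592099 0.58783285 0.22576546] [ 2.17628464e-01  9.76031292e-01 -8.47264169e-04 -2.27327629e-04] 0.0188
```

View pics/scene0.png

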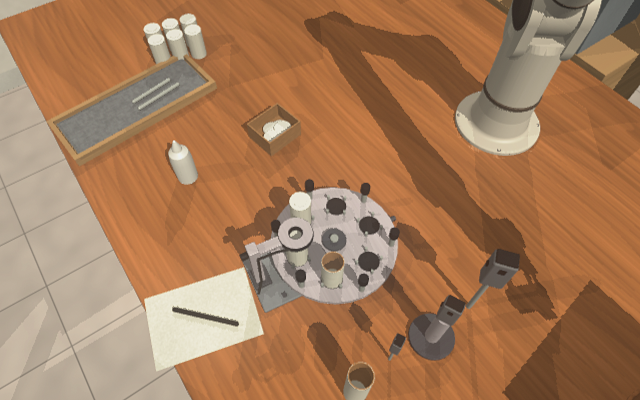

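View pics/top0.png

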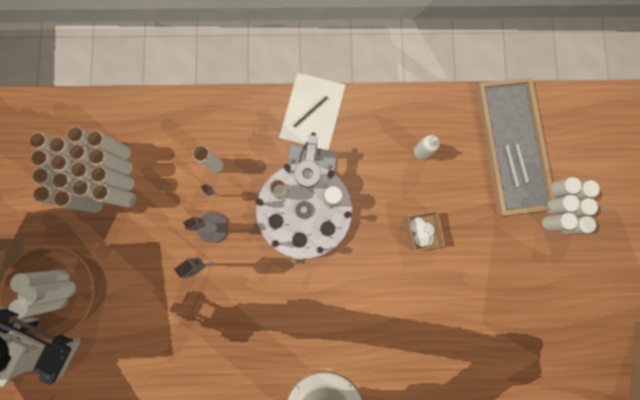

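The scene view shows the dial hub at (334,240), the light at (296,235), the open tube at (332,268), a capped tube at (300,205), and the middle scope at (452,310) above its stand base at (432,335). In the top view the hub is at (305,210), the light at (307,173), the open tube at (279,190) and the stand at (212,228). In that view +x is up and +y is left, so the open tube sits at about +60° and the dial has to turn clockwise (−60°).

```bash
cat > h.py <<'E'
from bench import manip, effector, viewer
import numpy as np, cv2
from scipy.spatial.transform import Rotation as R
def rays(c,px,fish=False):
    px=np.atleast_2d(np.asarray(px,float)); f=200/np.tan(np.radians(c['vfov']/2))
    d=(px-[c['cx'],c['cy']])/f
    if fish:
        r=np.linalg.norm(d,axis=1,keepdims=True)+1e-12; v=np.hstack([d/r*np.sin(r),np.cos(r)])
    else: v=np.hstack([d,np.ones((len(d),1))]); v/=np.linalg.norm(v,axis=1,keepdims=True)
    return c['eye'],R.from_quat(c['attitude']).apply(v)
def plane(c,px,z,fish=False):
    e,v=rays(c,px,fish); return (e+v*((z-e[2])/v[:,2])[:,None])
def project(c,P,fish=False):
    q=R.from_quat(c['attitude']).inv().apply(np.atleast_2d(P)-c['eye']); f=200/np.tan(np.radians(c['vfov']/2))
    n=np.linalg.norm(q[:,:2],axis=1,keepdims=True)
    d=q[:,:2]/n*np.arctan2(n,q[:,2:]) if fish else q[:,:2]/q[:,2:]
    return d*f+[c['cx'],c['cy']]
def tri(c1,p1,c2,p2):
    e1,v1=rays(c1,p1);e2,v2=rays(c2,p2);v1=v1[0];v2=v2[0]
    s=np.linalg.lstsq(np.array([v1,-v2]).T,e2-e1,rcond=None)[0]
    a=e1+s[0]*v1;b=e2+s[1]*v2
    return (a+b)/2,np.linalg.norm(a-b)
def down(yaw):  # tool z down, tool y axis at world angle yaw
    y=np.array([np.cos(yaw),np.sin(yaw),0]);z=np.array([0,0,-1.]);x=np.cross(y,z)
    return R.from_matrix(np.array([x,y,z]).T).as_quat()
E
python3 - <<'E'
from h import *
np.set_printoptions(precision=4,suppress=True)
s=viewer.get_calibration("scene");t=viewer.get_calibration("top")
for n,a,b in [("hub",(334,240),(305,210)),("light",(296,235),(307,173)),("open",(332,262),(279,188)),("mid handle",(454,305),(194,224)),("big handle",(504,260),(187,268)),("small",(399,340),(206,188)),("stand",(432,337),(212,228)),("carton",(273,130),(426,232)),("glue",(176,145),(432,141)),("long",(360,370),(202,153))]:
    print(n,*tri(s,a,t,b))
w=viewer.get_calibration("wrist");T=R.from_quat(manip.current_tcp_rot())
print("cam in tool",T.inv().apply(w['eye']-manip.current_tool_pos()),(T.inv()*R.from_quat(w['attitude'])).as_matrix())
# enlarge
im=viewer.get_image("scene");cv2.imwrite("pics/s_scope.png",cv2.resize(im[150:400,220:560,::-1],None,fx=2.3,fy=2.3,interpolation=cv2.INTER_CUBIC))
E
```

```text
hub [0.5538 0.0441 0.0303] 0.0006404161306038064
light [0.6397 0.0345 0.1327] 0.00038827600578927597
open [0.6073 0.1091 0.1032] 0.001959210022706673
mid handle [0.5094 0.31   0.1728] 0.0029434679621215356
big handle [0.4077 0.3076 0.2176] 0.00013790606891416632
small [0.6059 0.2965 0.1243] 0.0008227452471501293
stand [ 0.51    0.3147 -0.0029] 0.0019357308703785785
carton [ 0.4871 -0.3064  0.0034] 0.0015804859847857373
glue [ 0.7258 -0.3004  0.1199] 0.004981751687192302
long [0.6934 0.3005 0.1469] 0.0012476469688414555
cam in tool [ 0.0666  0.0008 -0.1577] [[ 0.0005 -0.9681 -0.2506]
 [ 1.      0.0004  0.0004]
 [-0.0003 -0.2506  0.9681]]
```

View pics/s_scope.png

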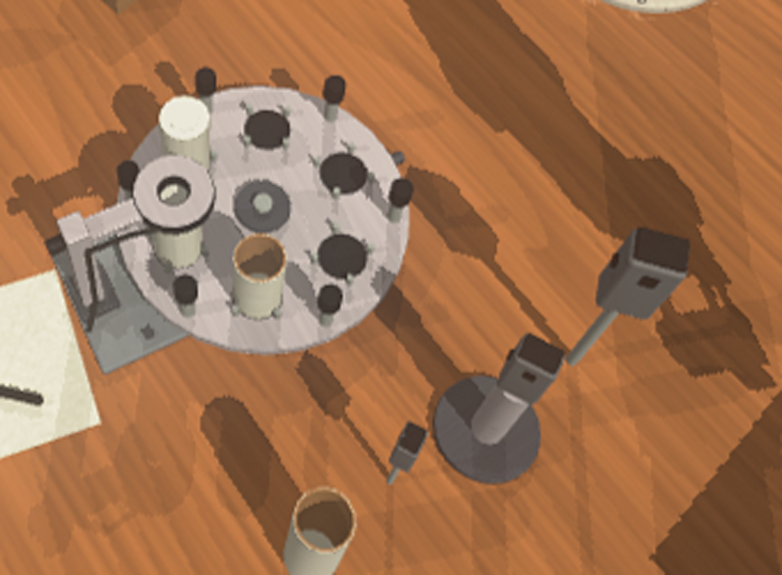

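The scene crop shows three scopes, and only the middle one hangs in the stand with the round base. The triangulated hub-to-light distance is 86 mm and the light is about 130 mm high, both as they should be. Next I'll look from the wrist camera above the scope, then above the dial.

Run:
```python
from h import *
import pickle
def snap(n):
    c=viewer.get_calibration("wrist");im=viewer.get_image("wrist")
    pickle.dump((c,im),open(n+".pkl","wb"));return c,im
manip.move_pose([0.50,0.31,0.36],down(np.pi/2)); print(manip.current_clock(),manip.current_q())
c1,a=snap("w_scope")
manip.move_pose([0.50,0.025,0.32],down(np.radians(113.6))); print(manip.current_clock(),manip.current_q())
c2,b=snap("w_dial")
a=a.copy();b=b.copy()
f=np.array([.5538,.0441]);yaw=np.arctan2(-.0096,.0859)
for p in project(c1,[[.5094,.31,.194],[.51,.3147,.01]],True): cv2.circle(a,tuple(int(v) for v in p),2,(255,0,0),-1)
P=[[*f,.035]]+[[*(f+.12*np.array([np.cos(yaw+k),np.sin(yaw+k)])),.095] for k in np.radians([30,90,150,210,270,330])]+[[*(f+.085*np.array([np.cos(yaw),np.sin(yaw)])),.141]]
for p in project(c2,P,True): cv2.circle(b,tuple(int(v) for v in p),2,(255,0,0),-1)
cv2.imwrite("pics/w_scope.png",a[:,:,::-1]);cv2.imwrite("pics/w_dial.png",b[:,:,::-1])
```

```text
1.575 [-0.2524999   0.29011679 -0.44400018  1.53696956  0.12557212  1.34347498
  0.8637498 ]
2.7333 [ 0.22032088  0.13287996 -0.35930017  1.80088583  0.04891997  1.21603305
  1.83122698]
```

View pics/w_scope.png

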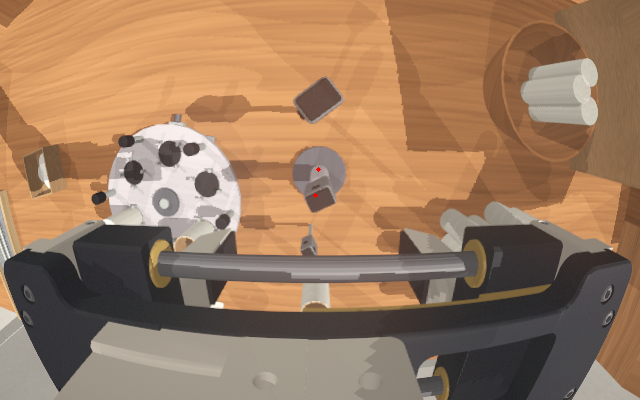

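View pics/w_dial.png

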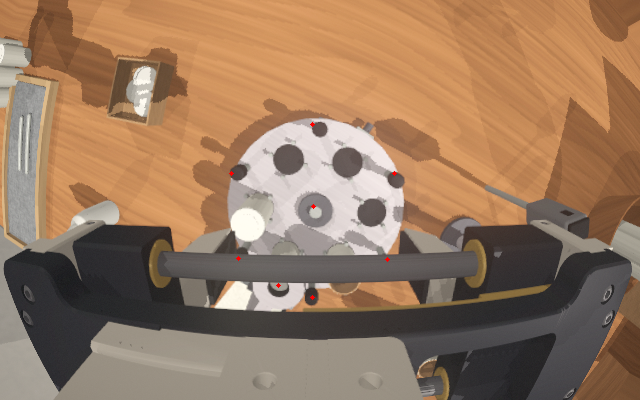

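Both wrist views match the estimates to a few pixels. The empty nests (dark discs) are at (288,159), (347,162) and (371,212) in the dial view, and the scope handle is at (319,198) in the scope view. I'll refine the fixture pose from the nests and the handle's yaw from its dark top.

Run:
```python
from h import *
import pickle
from scipy.optimize import least_squares
np.set_printoptions(precision=4,suppress=True)
c,im=pickle.load(open("w_dial.pkl","rb"))
g=im.max(axis=2)
P=[]
for (x,y),ang in zip([(371,212),(347,162),(288,159)],[120,180,240]):
    roi=np.zeros_like(g);cv2.circle(roi,(x,y),20,255,-1)
    m=((g<95)&(roi>0)).astype(np.uint8)
    m=cv2.morphologyEx(m,cv2.MORPH_OPEN,np.ones((7,7)))
    k=max(cv2.findContours(m,0,2)[0],key=cv2.contourArea);(e,ax,_)=cv2.fitEllipse(cv2.convexHull(k))
    q=plane(c,e,.035,True)[0];P.append((q,ang));print(ang,e,ax,q)
for (x,y),ang in zip([(396,181),(319,129),(239,172)],[150,210,-90]): pass
def res(v): return np.concatenate([v[:2]+.085*np.array([np.cos(v[2]+np.radians(a)),np.sin(v[2]+np.radians(a))])-q[:2] for q,a in P])
s=least_squares(res,[.5538,.0441,-.11]);print("fixture",s.x,"res mm",s.fun*1e3)
F=s.x;L=F[:2]+.085*np.array([np.cos(F[2]),np.sin(F[2])]);print("light",L)
K=[[*(F[:2]+.12*np.array([np.cos(F[2]+k),np.sin(F[2]+k)])),.095] for k in np.radians([30,90,150,210,270,330])]
b=im.copy();X=[[*F[:2],.035],[*L,.141]]+K
for p in project(c,X,True): cv2.circle(b,tuple(int(round(v)) for v in p),1,(255,0,0),-1)
# dial outline
ring=[[*(F[:2]+.135*np.array([np.cos(k),np.sin(k)])),.035] for k in np.linspace(0,6.28,90)]
for p in project(c,ring,True): b[int(round(p[1])),int(round(p[0]))]=(0,0,255)
A=cv2.resize(b[100:320,210:430,::-1],None,fx=2.5,fy=2.5,interpolation=cv2.INTER_NEAREST)
c1,a=pickle.load(open("w_scope.pkl","rb"))
g=a.max(axis=2);m=(g[175:216,295:345]<100).astype(np.uint8)
print("top colours",a[203,322],a[190,315],a[165,315])
B=cv2.resize(a[165:220,300:350-10,::-1],None,fx=10,fy=10,interpolation=cv2.INTER_NEAREST)
h=max(A.shape[0],B.shape[0]);pad=lambda I:cv2.copyMakeBorder(I,0,h-I.shape[0],0,0,cv2.BORDER_CONSTANT)
o=np.hstack([pad(A),pad(B)]);r=min(1,800/o.shape[1]);cv2.imwrite("pics/cmp.png",cv2.resize(o,None,fx=r,fy=r));print(r,A.shape,B.shape)
```

```text
Traceback (most recent call last):
ValueError: max() iterable argument is empty
```

```bash
cat > fit.py <<'E'
from h import *
import pickle
from scipy.optimize import least_squares
np.set_printoptions(precision=4,suppress=True)
c,im=pickle.load(open("w_dial.pkl","rb"))
g=im.max(axis=2)
P=[]
for (x,y),ang in zip([(371,212),(347,162),(288,159)],[120,180,240]):
    w=g[y-19:y+20,x-19:x+20]
    t,m=cv2.threshold(w,0,1,cv2.THRESH_BINARY_INV+cv2.THRESH_OTSU)
    m=cv2.morphologyEx(m,cv2.MORPH_OPEN,cv2.getStructuringElement(2,(11,11)))
    k=max(cv2.findContours(m,0,2)[0],key=cv2.contourArea);(e,ax,_)=cv2.fitEllipse(cv2.convexHull(k))
    e=(e[0]+x-19,e[1]+y-19)
    q=plane(c,e,.035,True)[0];P.append((q,ang));print(ang,t,e,ax,q)
def res(v): return np.concatenate([v[:2]+.085*np.array([np.cos(v[2]+np.radians(a)),np.sin(v[2]+np.radians(a))])-q[:2] for q,a in P])
s=least_squares(res,[.5538,.0441,-.11]);print("fixture",s.x,"res mm",s.fun*1e3)
F=s.x;L=F[:2]+.085*np.array([np.cos(F[2]),np.sin(F[2])]);print("light",L)
K=[[*(F[:2]+.12*np.array([np.cos(F[2]+k),np.sin(F[2]+k)])),.095] for k in np.radians([30,90,150,210,270,330])]
b=im.copy();X=[[*F[:2],.035],[*L,.141]]+K
for p in project(c,X,True): cv2.circle(b,tuple(int(round(v)) for v in p),1,(255,0,0),-1)
ring=[[*(F[:2]+.135*np.array([np.cos(k),np.sin(k)])),.035] for k in np.linspace(0,6.28,90)]
for p in project(c,ring,True): b[int(round(p[1])),int(round(p[0]))]=(0,0,255)
A=cv2.resize(b[100:320,210:430,::-1],None,fx=2.5,fy=2.5,interpolation=cv2.INTER_NEAREST)
c1,a=pickle.load(open("w_scope.pkl","rb"))
B=cv2.resize(a[165:220,300:340,::-1],None,fx=10,fy=10,interpolation=cv2.INTER_NEAREST)
h=max(A.shape[0],B.shape[0]);pad=lambda I:cv2.copyMakeBorder(I,0,h-I.shape[0],0,0,cv2.BORDER_CONSTANT)
o=np.hstack([pad(A),pad(B)]);r=min(1,800/o.shape[1]);cv2.imwrite("pics/cmp.png",cv2.resize(o,None,fx=r,fy=r));print(r,A.shape,B.shape)
E
python3 fit.py
```

```text
120 161.0 (371.4219570159912, 212.1895408630371) (26.91620635986328, 29.382198333740234) [0.5273 0.1281 0.035 ]
180 163.0 (347.0698299407959, 162.18666648864746) (30.529699325561523, 30.692951202392578) [0.4739 0.0625 0.035 ]
240 159.0 (288.11706924438477, 159.01055335998535) (30.07575035095215, 30.4427547454834) [ 0.5039 -0.0171  0.035 ]
fixture [ 0.5576  0.0488 -0.1603] res mm [ 0.1639  0.1133 -0.2139 -0.1381  0.05    0.0248]
light [0.6416 0.0352]
0.8421052631578947 (550, 550, 3) (550, 400, 3)
```

View pics/cmp.png

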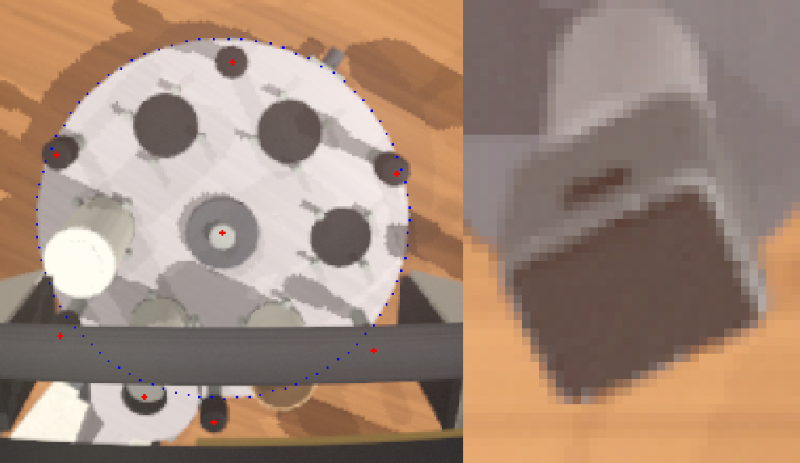

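The fit is good: the residual is 0.2 mm, and the dial outline and knob marks line up. Fixture yaw is −9.2° and the light is at (0.642, 0.035). The handle's long side runs at a world yaw of about 112°. Next I'll grip knob_b and carry it 60° clockwise along its arc.

Run:
```python
from h import *
import pickle
np.set_printoptions(precision=4,suppress=True)
c1,a=pickle.load(open("w_scope.pkl","rb"))
q=plane(c1,[(305.8,196.8),(328.7,187.3),(335.9,202.8),(312.9,212.7)],.194,True)
print("handle",q[:,:2],q.mean(0),np.linalg.norm(np.diff(q,axis=0),axis=1)); d=q[1]-q[0]+q[2]-q[3];print("yaw",np.degrees(np.arctan2(d[1],d[0])))
F=np.array([.5576,.0488]);f0=-.1603
def pose(deg,z):
    k=f0+np.radians(deg);return [*(F+.12*np.array([np.cos(k),np.sin(k)])),z],down(k-np.pi/2+ (0))
def go(deg,z,v,fl):
    k=f0+np.radians(deg);return [*(F+.12*np.array([np.cos(k),np.sin(k)])),z],down(k-np.pi/2)
z=.072
p,o=pose(210,.16);manip.move_pose(p,o);print(manip.current_q(),manip.current_clock())
p,o=pose(210,z);manip.servo_line(p,o,.12)
print("F",manip.current_force())
effector.close(8);print("gap",manip.current_finger_gap(),manip.current_gripper_force())
for d in np.arange(205,149,-5):
    p,o=pose(d,z);manip.servo_line(p,o,.08)
    if d%15==0: print(d,manip.current_force(),manip.current_clock())
effector.open_jaws();print(manip.current_clock())
p,o=pose(150,.2);manip.servo_line(p,o,.15)
# look from robot side
manip.move_pose([0.50,.30,.36],down(np.radians(112)));print(manip.current_q())
for n in["scene","top"]:
    im=viewer.get_image(n);cv2.imwrite(f"pics/{n}1.png",im[:,:,::-1])
c=viewer.get_calibration("wrist");im=viewer.get_image("wrist");pickle.dump((c,im),open("w2.pkl","wb"))
s=cv2.imread("pics/scene1.png")[150:400,220:560];cv2.imwrite("pics/s1c.png",cv2.resize(s,None,fx=2.3,fy=2.3,interpolation=cv2.INTER_CUBIC))
print(manip.current_clock())
```

```text
handle [[0.5112 0.2995]
 [0.5007 0.324 ]
 [0.5178 0.332 ]
 [0.529  0.3071]] [0.5147 0.3157 0.194 ] [0.0266 0.0189 0.0273]
yaw 113.6964416985699
[ 0.2303  0.2122 -0.3396  2.1063  0.0945  0.8347  1.77  ] 3.5
F [ 0.3233 -0.4315 -0.521 ]
gap 0.019658755720408087 7.999978065490723
195 [ 0.9885 -4.6316 -2.3839] 6.35
180 [ 2.6537 -0.0231 -3.0192] 7.2
165 [ 2.8821  3.0509 -1.5638] 8.05
150 [ 0.3411 -1.8891  4.4195] 8.9
10.1167
[-0.3286  0.2682 -0.3199  1.555   0.0861  1.3353  1.2939]
12.2167
```

View pics/s1c.png

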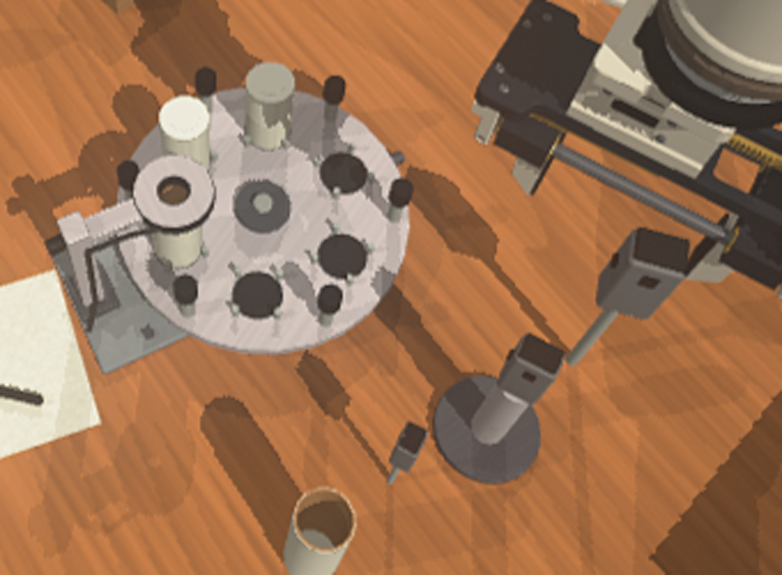

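The dial turned one click. The open tube is now under the light (brown inside visible through the hole at (173,190)), the capped tubes stand at −60° and −120°, and everything else is untouched. I'll cross-check the handle in the second wrist view, then grasp and lift the scope.

Run:
```python
from h import *
import pickle
np.set_printoptions(precision=4,suppress=True)
c,im=pickle.load(open("w2.pkl","rb"))
def cap(c,im,P):
    u=project(c,P,True)[0];x,y=[int(round(v)) for v in u];w=im[y-18:y+19,x-18:x+19].astype(int)
    m=(np.abs(w-w[18,18]).max(2)<14).astype(np.uint8)
    n,l,st,ce=cv2.connectedComponentsWithStats(m,connectivity=4);k=l[18,18]
    pts=np.argwhere(l==k)[:,::-1]+[x-18,y-18]
    q=plane(c,pts,.194,True)[:,:2].astype(np.float32)
    r=cv2.minAreaRect(q*1000);return u,r,q.mean(0)
for f in["w_scope","w2"]:
    c,im=pickle.load(open(f+".pkl","rb"));print(f,*cap(c,im,[.5147,.3157,.194]))
```

```text
w_scope [320.8377 199.9703] ((514.0613403320312, 314.2017822265625), (19.49493408203125, 26.77849578857422), 22.688508987426758) [0.5141 0.3143]
w2 [327.3681 204.7946] ((514.4811401367188, 313.80072021484375), (19.18387222290039, 27.021268844604492), 25.787397384643555) [0.5142 0.3138]
```

Run:
```python
from h import *
import pickle
np.set_printoptions(precision=4,suppress=True)
o=down(np.radians(114));p=np.array([.5142,.3140,.141])
manip.move_pose([*p[:2],.27],o);manip.servo_line(p,o,.12)
print("F",manip.current_force());f0=np.array(manip.current_force())
effector.close(25);manip.sleep(.2);print("gap",manip.current_finger_gap(),manip.current_force(),manip.current_tool_pos())
manip.servo_line([*p[:2],.33],o,.12)
print("lifted",manip.current_force(),manip.current_finger_gap(),manip.current_clock())
L=np.array([.6416,.0352])
manip.servo_line([*L,.33],o,.15);manip.sleep(.3)
print(manip.current_q(),manip.current_clock())
c=viewer.get_calibration("wrist");im=viewer.get_image("wrist");pickle.dump((c,im),open("w3.pkl","wb"))
sc=viewer.get_image("scene");cv2.imwrite("pics/s3.png",sc[:,:,::-1])
b=im[100:260,220:420,::-1];b=cv2.resize(b,None,fx=2.2,fy=2.2,interpolation=cv2.INTER_CUBIC)
s=cv2.resize(sc[90:300,200:360,::-1],None,fx=2.2,fy=2.2,interpolation=cv2.INTER_CUBIC)
h=max(len(b),len(s));pad=lambda I:cv2.copyMakeBorder(I,0,h-len(I),0,0,cv2.BORDER_CONSTANT)
cv2.imwrite("pics/c3.png",np.hstack([pad(b),pad(s)]))
t=np.array(manip.current_tool_pos());print(t)
print("pred tip,hole wrist",project(c,[[*t[:2],t[2]-.127],[*L,.141],[*L,.127]],True))
s=viewer.get_calibration("scene");print("pred tip,rod80,hole scene",project(s,[[*t[:2],t[2]-.127],[*t[:2],t[2]-.047],[*L,.141]]))
```

```text
F [0.2366 0.4827 0.4625]
gap 0.03223092633053621 [-0.2845  0.6656 -0.4134] [0.5142 0.314  0.141 ]
lifted [-0.1727 -0.5128 -2.2508] 0.0318122376086565 16.7833
[ 0.0389  0.387  -0.1873  1.4487  0.0727  1.3126  1.8366] 19.275
[0.6416 0.0353 0.33  ]
pred tip,hole wrist [[316.8161 193.658 ]
 [316.8554 181.2979]
 [316.8732 179.0829]]
pred tip,rod80,hole scene [[293.7587 217.3183]
 [291.7421 192.8251]
 [295.0944 233.6897]]
```

View pics/c3.png

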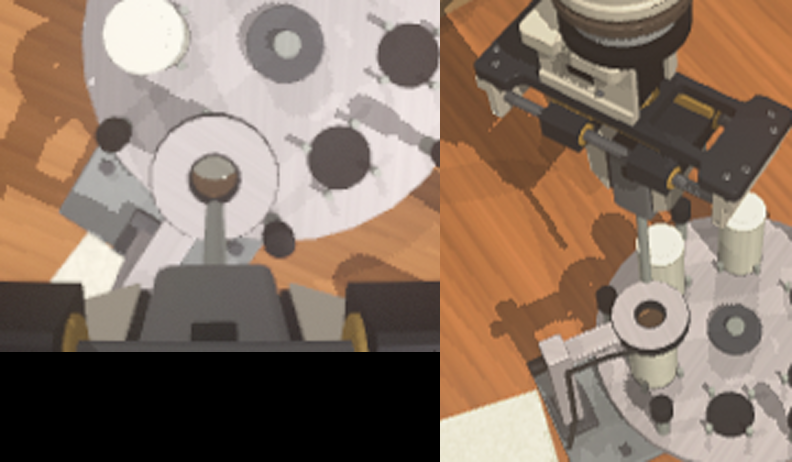

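In the wrist view the rod tip at (317.3,192.3) and the ring centre at (317.3,180.4) both lie within about 1 px of prediction. The scene view shows the rod vertical above the hole. I'll lower it to just above the hole and check again.

Run:
```python
from h import *
L=np.array([.6416,.0352]);o=down(np.radians(114))
manip.servo_line([*L,.276],o,.1);manip.sleep(.3)
c=viewer.get_calibration("wrist");im=viewer.get_image("wrist");sc=viewer.get_image("scene");s=viewer.get_calibration("scene")
t=np.array(manip.current_tool_pos());print(t,manip.current_force(),manip.current_clock())
im=im.copy();sc=sc.copy();k=5
def ov(c,I,fish,y0,y1,x0,x1):
    B=cv2.resize(I[y0:y1,x0:x1,::-1],None,fx=k,fy=k,interpolation=cv2.INTER_CUBIC)
    for r,z,col in [(.034,.141,(0,0,255)),(.012,.141,(255,0,0)),(.004,t[2]-.127,(0,255,0))]:
        a=np.linspace(0,2*np.pi,40);P=np.c_[L[0]+r*np.cos(a),L[1]+r*np.sin(a),a*0+z]
        for p in project(c,P,fish): cv2.circle(B,tuple(int(v) for v in (p+.5-[x0,y0])*k),1,col,-1)
    return B
cv2.imwrite("pics/c4.png",np.hstack([ov(c,im,True,140,240,277,357),ov(s,sc,False,170,270,258,333)]))
```

```text
[0.6417395  0.03520651 0.27636301] [-0.41496921  0.75163138 -1.62023982] 20.4667
```

View pics/c4.png

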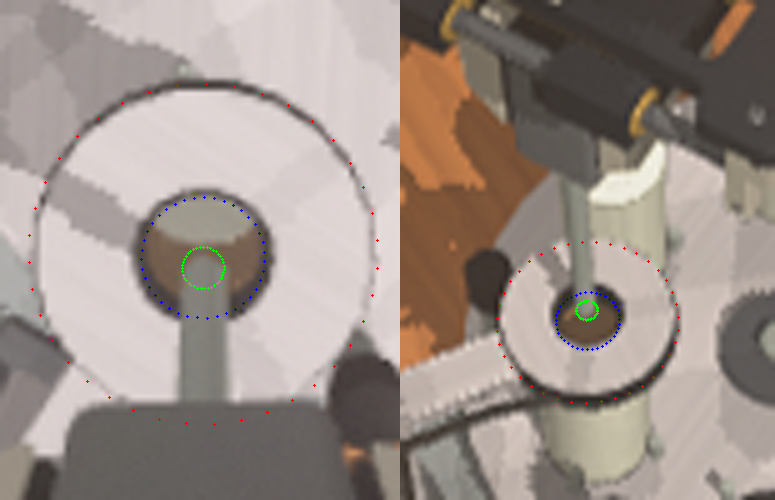

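The rod tip sits concentric with the hole to within 1 mm in both views: the wrist shows hole centre (202,255) and tip (203,268) in the crop, as predicted. Lowering to the final depth now.

Run:
```python
from h import *
L=np.array([.6416,.0352]);o=down(np.radians(114))
print(manip.current_force())
for z in(.23,.18):
    manip.servo_line([*L,z],o,.05);print(manip.current_tool_pos(),manip.current_force())
manip.sleep(1.);print(manip.current_tool_pos(),manip.current_tcp_rot(),o,manip.current_force(),manip.current_finger_gap(),manip.current_clock())
sc=viewer.get_image("scene");im=viewer.get_image("wrist")
B=cv2.resize(sc[150:290,220:380,::-1],None,fx=2.5,fy=2.5,interpolation=cv2.INTER_CUBIC);W=cv2.resize(im[120:260,240:390,::-1],None,fx=2.5,fy=2.5,interpolation=cv2.INTER_CUBIC)
cv2.imwrite("pics/c5.png",np.hstack([B,W]))
```

```text
[-0.41496921  0.75163138 -1.62023982]
[0.64191812 0.03524697 0.23046543] [ 0.02847689  0.17539393 -2.23594082]
[0.64195768 0.03526663 0.18046584] [-0.29723909 -0.92728831 -1.24587211]
[0.64161983 0.03516637 0.18001478] [-2.07904651e-01  9.78149097e-01 -1.29130459e-05  1.66826837e-05] [-0.20791169  0.9781476   0.          0.        ] [ 0.67370854 -0.0635269  -2.45476419] 0.031912117665607004 23.6833
```

View pics/c5.png

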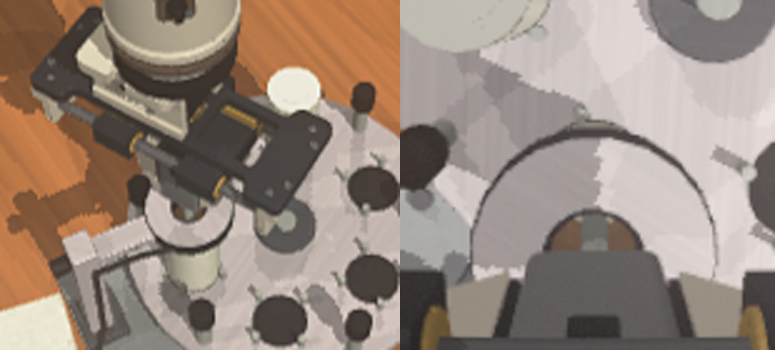

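The rod is in the tube, centred in the hole, with no contact force and the arm still, so I'm handing it in.

```bash
python3 -c "
from bench import manip
print(manip.hand_in())"
```

```text
the job is handed in; nothing more can be done
None
```

I turned the dial one click clockwise so the open tube sits under the ring light, and handed in still holding the middle-sized borescope upright and still, its rod centred through the light in the tube with the tip, by the commanded height, about 15 mm above the tube's bottom, at 24 s of the 59 s; the verdict was not shown.

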